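# Loosen the vent ring of a snail tub by two turns

## Task

Loosen the orange knurled ring on top of the snail tub by two full turns, anticlockwise seen from above, rolling it round with a fingertip on its rim, and stop there with the white mark back at the black tab. Leave the tub sitting in its cradle, do not pinch or lift anything, and leave the blue ring and the things lying around alone.

Things in the scene. Friction and masses are not known exactly. Their poses are not given: they have to be found in the camera images.
- ring_orange (a joint): The orange knurled vent ring's angle in rad: 0 at the start (tight, white mark at the black tab), growing as it turns anticlockwise seen from above, 6.28 per full turn, never wrapping; it can turn up to 18.8. It turns against a steady friction of about 0.05 N m, stays where it is left, does not rise as it turns and stops dead at 0.
- ring_orange_top (a point): Centre of the orange ring, on its upright turning axis, level with the top of its ridges (87.5 mm above the table). The ring is 96 mm across over its ridges, 15.5 mm tall. A fingertip pressed lightly (3 to 8 N) down on the rim 40 mm from the axis and moved round in a circle drags the ring along. Inside the rim a steel gauze lies about 5 mm lower and turns with the ring.
- ring_orange_mark (a point): White mark on top of the orange rim, a 9 mm wide ridge 41 mm from the axis, at the height of the ridge tops; a white strip runs inward from it. The rim reaches from 33 to 48 mm from the axis; 29 more radial ridges, 3.2 mm wide and 12 degrees apart, run over it, 1.5 mm above the flat of the rim and 3 mm out from its side.
- tub_orange: Square clear plastic snail tub with soil in it and a white lid, 110 x 110 mm, 66 mm tall, lid 114 x 114 mm, 0.7 kg; origin at the centre of its underside, z up, x towards the black tab. The black tab, 14 x 10 mm and 6 mm tall, stands on the lid 51 to 65 mm from the axis, below the ring's top. The tub is loose, resting in its cradle with 1.5 mm play on each side.
- cradle_orange: Grey square socket fixed to the table that holds the orange-ringed tub: 129 x 129 mm, walls 24 mm high, floor 6 mm thick; origin at the centre of its underside, x axis as the tub's.
- ring_blue (a joint): The angle in rad of the blue ring on the other tub, 0 at the start; to be left alone.
- ring_blue_top (a point): Centre of the top of the blue ring, made and mounted just like the orange one; it can stand on either side of it.
- tub_blue: The tub under the blue ring, same as the other tub, in a cradle of its own. To be left alone.
- vial: Small jar with a black cap, 32 mm across, 55 mm tall, standing loose on the table; origin at the centre of its underside. To be left alone.
- carton: Small white and blue carton, 90 x 45 x 30 mm (x, y, z), loose on the table; origin at the centre of its underside. To be left alone.
- marker: White marker pen with a blue cap, 127 mm long along x, 16 mm thick, loose on the table; origin underneath, near its middle. To be left alone.
Things that resemble listed ones, but are neither listed nor needed, are in the scene too. What is shaped like the cradle_orange but green or yellow is not meant.

How it is judged:
On the way, in this order (a step that is already met when the one before it is completed fails the run):
1. the orange ring has been turned one full turn (value of joint ring_orange between 6.1 and 9 rad), for 0.1 s.
2. the orange ring has been turned two full turns (value of joint ring_orange above 11.87 rad), for 0.1 s.
At the end, for the whole second after the job is handed in: The orange ring stands still two full turns (12.57 rad, within 0.7 rad or 40 degrees) anticlockwise of where it began, its tub sits level in its cradle, and the blue ring is where it was (value of joint ring_orange between 11.87 and 13.27 rad and velocity of joint ring_orange between -0.05 and 0.05 rad/s and value of joint ring_blue below 0.2 rad and z of tub_orange in the frame of cradle_orange below 0.01 m and horizontal distance between tub_orange and cradle_orange below 0.006 m and angle between tub_orange's own z axis and vertical below 0.05 rad and linear speed of tub_orange below 0.02 m/s); the robot touches nothing.
It fails at once if the orange-ringed tub is lifted out of its cradle or tipped (z of tub_orange in the frame of cradle_orange above 0.016 m or angle between tub_orange's own z axis and vertical above 0.15 rad).
It fails at once if the orange ring is turned more than two and a quarter turns (value of joint ring_orange above 14.14 rad).
It fails at once if the blue ring is turned or its tub moved (value of joint ring_blue above 0.2 rad or distance of tub_blue from where it was at the start of the episode above 0.015 m).
It fails at once if the vial, the carton or the marker is moved (distance of any of vial, carton, marker from where it was at the start of the episode above 0.025 m).
It also fails if it takes over 72 s, if anything falls off the work surface, if the arm or the gripper's body presses on something with over 40 N, if the wrist force passes 120 N, or if a joint passes its speed limit or range.

## Robot

A 7-joint arm with a two-finger parallel gripper is mounted at the origin on the work surface. World frame = base frame: x ahead of the robot, y to its left, z up, the work surface at z = 0. Lengths are in m, angles in rad, forces in N, time in s.
With the tool pointing down it reaches from about 0.4 to 0.925 m from the base axis. Payload 4.1 kg.
Tool frame: the origin (TCP) lies at the very end of the fingers, on their centre line; the grasp point (between the pads) lies 19 mm behind it; z points along the fingers, y is the line along which they close (so a half turn about z gives the same grasp; the last joint's range is limited). The gripper opens to 85 mm and grips with 20 to 120 N. Pads are 22 mm wide; open, the fingers measure 114 mm over their backs; the gripper's body (76 mm by 85 mm) begins 54 mm behind the grasp point. The pads swing forward as they close: fully open they stand 13 mm farther back than shut.
Start: joints at [-1.444, 0.398, 0.045, 1.537, -0.019, 1.207, -0.051], TCP at [0.146, 0.634, 0.231] pointing down, gripper open.
Joint ranges: [-2.82, 2.82], [-0.49, 2.23], [-1.37, 1.46], [0, 2.46], [-1.36, 4.5], [0.23, 2], [-2.94, 2.94]. Speed limits (rad/s): [2.57, 2.57, 3.14, 3.14, 3.14, 3.14, 3.14].

## Interface

Orientations are given as a unit quaternion [w, x, y, z].
In Python, from plant import observe, capture, hand_in gives the robot as it stands.
- The arm moves only by the tool move_arm, never from a script. Its argument "rows" is a list of rows, each an object with "xyz": the shift along the tool's x, y, z as a fraction of full scale, a list of three; "angular": the turn, a rotation vector about the tool's x, y, z as a fraction of full scale, a list of three. A call has 1 to 10 rows; each row shifts and turns the commanded pose from where the row before left it, along the tool's axes as they then stand; what a row does not reach is not made up. Full scale, the value 1, is 4 cm for a shift and 0.1 rad for a turn. A row lasts 1/12 s, in which the tool goes at most 41.7 mm and 7.16 degrees, less where a joint would pass 70% of its speed; a pose out of reach is approached as far as the arm can. A call with a number of a shift or a turn outside -1 to 1 is refused whole. A call with a gripper value outside its range is refused whole. "fingers" is the closure, from 0 (fully open) to 1 (shut), set as the call begins (left out, the last holds). The fingers move at their own pace and stop on an object; "squeeze" is the grip in N (left out, the last holds). Time passes only in rows, so rows that do not move let the fingers close. It gives the time, the measured TCP pose, the force, the opening and the grip force at its end, in the units of the state.
- observe(): the state, without advancing time (a new reading comes with each control period).
- capture(name): name is "scene" or "side" or "wrist"; returns a dict with "pixels" (480x640x3 uint8, red, green, blue), "fovy" (degrees; the focal length in pixels is half the picture's height over the tangent of half this angle, whatever the lens; pixels are square), "cx", "cy" (the principal point, pixels), "R" (3x3) and "t" (3): a world point X has camera coordinates R X + t. Camera axes: x right, y down, z forward; pixel columns grow to the right and rows downward; lengths in m; the calibration is good to about 2 mm. The wrist camera is an equidistant fisheye: a pixel r from the principal point sees the ray r / f radians off the axis. A picture is of the moment at which its call begins. There is no depth.
- hand_in(): hands the job in; it is judged then, once.
The state is a dict: "time": time; "joint_pos": joint angles; "qvel": joint speeds; "joint_torque": joint torques, N m; "tool_pos": TCP position; "tcp_rot": TCP orientation; "wrist_force": force on the tool from outside, world axes, zero at the start; "wrist_torque": the same for the moment, N m; "gripper_width": opening from 0.0 (shut) to 1.0 (fully open); "grasp_force": force on a finger pad.
Only numpy, scipy, OpenCV 4.12 (cv2) and the standard library are available. Lean on these libraries where they do the work, as an engineer would, in place of code of your own. Each camera call takes 0.05 s, during which the arm holds its last target. There are 200 camera calls.

## Working session

There is one attempt and no reset: what is moved stays moved. The work goes in short steps, Python scripts to look and compute and a tool call to move; the robot and the scene stay as the last step left them, time stands still between calls to the robot, and variables do not carry over. Pictures are saved under pics/ and viewed, at most 10 in all, crops included, and the job is handed in when it is done.

Besides the shell and the picture viewer there is one more tool, called after "Call:" as name(argument=value, ...) on one line, values as JSON. move_arm: Moves the arm, as the interface text tells. Its arguments: {"type":"object","properties":{"rows":{"type":"array"},"fingers":{"type":"number"},"squeeze":{"type":"number"}},"required":["rows"]}

```bash
mkdir -p pics
python3 - <<'E'
from plant import observe,capture
import cv2,numpy as np
s=observe();print(s)
for n in["scene","side"]:
    c=capture(n);cv2.imwrite(f"pics/{n}0.png",c["pixels"][:,:,::-1]);np.save(f"{n}.npy",c,allow_pickle=True)
    print(n,c["fovy"],c["cx"],c["cy"],c["R"],c["t"])
E
```

```text
{'time': 0.0, 'joint_pos': array([-1.44400161,  0.39918829,  0.04503868,  1.53786667, -0.0187219 ,
        1.20690068, -0.05070154]), 'qvel': array([-6.38154614e-05, -1.11584930e-04, -1.39257380e-03, -3.13493853e-05,
        1.86541433e-03,  4.73737467e-04,  1.30845207e-03]), 'joint_torque': array([ 7.23755129e-04, -4.75125325e+01,  1.36504333e+00, -2.54224634e+01,
        1.17743641e-02,  9.58810968e-03, -1.49801963e-06]), 'tool_pos': array([0.14535658, 0.63289368, 0.23027189]), 'tcp_rot': array([-5.16212447e-05,  1.12608681e-01,  9.93638940e-01, -9.69215775e-04]), 'wrist_force': array([-0.48429933, -0.780608  , -0.86065005]), 'wrist_torque': array([ 0.00852001, -0.02734587, -0.01660866]), 'grasp_force': 0.0, 'gripper_width': 1.001994500036943}
scene 51.92823294247124 322.8578602503345 236.72671521611522 [[ 0.17391267  0.98467911  0.01270575]
 [ 0.82571424 -0.13878156 -0.54675011]
 [-0.53661008  0.10557809 -0.83719943]] [-0.20136413 -0.40743045  1.42081406]
side 49.508498431101394 312.2692681008669 238.22026359403108 [[-9.99221637e-01 -3.94472144e-02 -1.93524202e-04]
 [-2.07816552e-02  5.30569009e-01 -8.47386954e-01]
 [ 3.35297328e-02 -8.46723358e-01 -5.30975812e-01]] [0.56220435 0.02222093 1.3984096 ]
```

View pics/scene0.png

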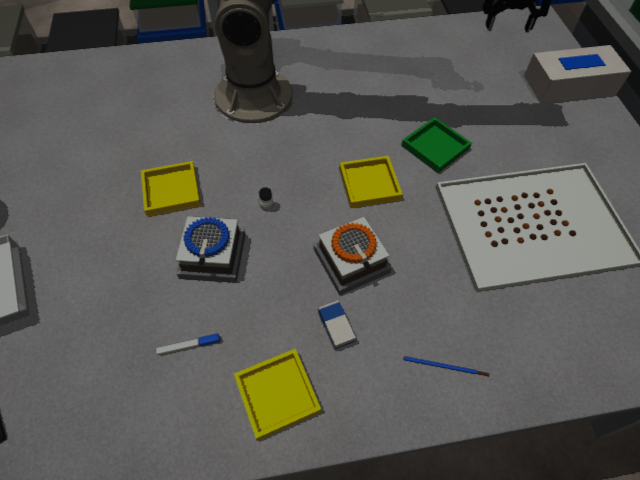

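View pics/side0.png

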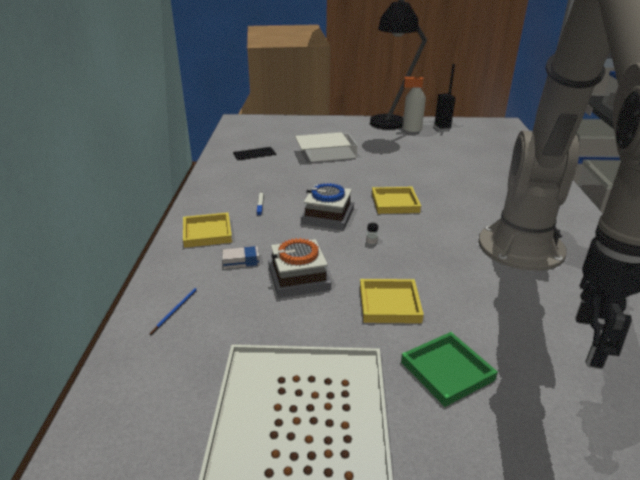

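The scene view shows the orange ring at about (354,242) with its mark near (365,262). In the side view the ring is at about (299,251). The blue ring is at (206,238) in the scene view. Next I'll compute positions.

```bash
cat > h.py <<'E'
import numpy as np,cv2
from scipy.spatial.transform import Rotation as Ro
def ray(c,u,v):
    f=240/np.tan(np.radians(c["fovy"]/2)); R=np.array(c["R"]);t=np.array(c["t"])
    d=R.T@np.array([(u-c["cx"])/f,(v-c["cy"])/f,1]); return -R.T@t,d
def plane(c,u,v,z):
    o,d=ray(c,u,v); return o+d*(z-o[2])/d[2]
def omask(c):
    h=cv2.cvtColor(c["pixels"],cv2.COLOR_RGB2HSV)
    m=cv2.inRange(h,(4,170,110),(16,255,255))
    n,l,s,_=cv2.connectedComponentsWithStats(cv2.morphologyEx(m,cv2.MORPH_CLOSE,np.ones((5,5))))
    i=1+np.argmax(s[1:,4]); return (l==i).astype(np.uint8)
def ring(c,z=.084):
    k=max(cv2.findContours(omask(c),0,1)[0],key=cv2.contourArea)[:,0]
    p=np.array([plane(c,u,v,z)[:2] for u,v in k],np.float32)
    return cv2.minEnclosingCircle(p),p
def totool(q,v): # world vec -> tool axes
    return Ro.from_quat([q[1],q[2],q[3],q[0]]).inv().apply(v)
E
python3 - <<'E'
from h import *
from plant import observe
s=observe()
for n in["scene","side"]:
    c=np.load(n+".npy",allow_pickle=True).item()
    (ce,r),p=ring(c);print(n,ce,r,(p.max(0)+p.min(0))/2,np.ptp(p,0))
c=np.load("scene.npy",allow_pickle=True).item()
print("mark",plane(c,365,262,.075),"blue",plane(c,206,238,.084),"vial",plane(c,265,190,.055))
print(totool(s["tcp_rot"],np.array([*ce,.2])-s["tool_pos"])/.04)
E
```

```text
scene (0.587064266204834, 0.16632084548473358) 0.047117386013269424 [0.58707726 0.16646305] [0.09369659 0.09334503]
side (0.5901804566383362, 0.16791710257530212) 0.04623258486390114 [0.58910334 0.16854852] [0.08488107 0.09072098]
mark [0.63774012 0.18075881 0.075     ] blue [ 0.52827537 -0.14317843  0.084     ] vial [ 0.39565305 -0.00462158  0.055     ]
[-13.43925175  -8.84154112   0.77659952]
```

Call:
move_arm(rows=[{"xyz":[-0.67,-0.44,0],"angular":[0,0,0]},{"xyz":[-0.67,-0.44,0],"angular":[0,0,0]},{"xyz":[-0.67,-0.44,0],"angular":[0,0,0]},{"xyz":[-0.67,-0.44,0],"angular":[0,0,0]},{"xyz":[-0.67,-0.44,0],"angular":[0,0,0]},{"xyz":[-0.67,-0.44,0],"angular":[0,0,0]},{"xyz":[-0.67,-0.44,0],"angular":[0,0,0]},{"xyz":[-0.67,-0.44,0],"angular":[0,0,0]},{"xyz":[-0.67,-0.44,0],"angular":[0,0,0]},{"xyz":[-0.67,-0.44,0],"angular":[0,0,0]}], fingers=1)

```text
time: 0.93
tool_pos: [0.368, 0.4005, 0.231]
tcp_rot: [-0.0, 0.113, 0.994, -0.0]
wrist_force: [1.2, 1.0, -0.2]
gripper_width: 0.0
grasp_force: 0.0
```

Call:
move_arm(rows=[{"xyz":[-0.67,-0.44,0],"angular":[0,0,0]},{"xyz":[-0.67,-0.44,0],"angular":[0,0,0]},{"xyz":[-0.67,-0.44,0],"angular":[0,0,0]},{"xyz":[-0.67,-0.44,0],"angular":[0,0,0]},{"xyz":[-0.67,-0.44,0],"angular":[0,0,0]},{"xyz":[-0.67,-0.44,0],"angular":[0,0,0]},{"xyz":[-0.67,-0.44,0],"angular":[0,0,0]},{"xyz":[-0.67,-0.44,0],"angular":[0,0,0]},{"xyz":[0,0,0],"angular":[0,0,0]},{"xyz":[0,0,0],"angular":[0,0,0]}])

```text
time: 1.77
tool_pos: [0.5457, 0.2143, 0.2308]
tcp_rot: [-0.0, 0.115, 0.993, -0.001]
wrist_force: [0.1, 0.6, 0.0]
gripper_width: 0.002
grasp_force: 0.0
```

Run:
```python
from plant import observe,capture
import cv2,numpy as np
s=observe();print(s["time"],s["tool_pos"],s["tcp_rot"],s["wrist_force"],s["gripper_width"])
c=capture("wrist");cv2.imwrite("pics/w1.png",c["pixels"][:,:,::-1]);np.save("wrist1.npy",c,allow_pickle=True)
```

```text
1.7667 [0.54571477 0.21428186 0.23084935] [-1.39056217e-04  1.15043398e-01  9.93360288e-01 -5.79267863e-04] [0.08759026 0.60225607 0.02774045] 0.002217118834671218
```

View pics/w1.png

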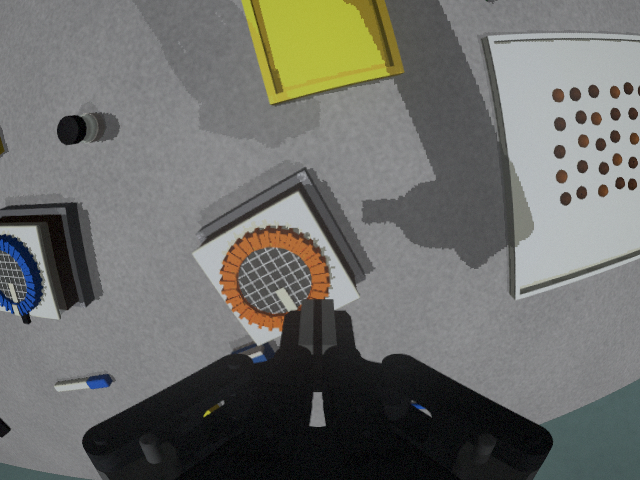

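The wrist view shows the orange ring at about (275,277), the mark at about (292,303) just left of the closed fingertips, and the vial at (72,130). Next I'll measure the centre in this view.

```bash
cat >> h.py <<'E'
def fray(c,u,v):
    f=240/np.tan(np.radians(c["fovy"]/2)); R=np.array(c["R"]);t=np.array(c["t"])
    x,y=u-c["cx"],v-c["cy"];r=np.hypot(x,y)+1e-9;a=r/f
    return -R.T@t,R.T@np.array([x/r*np.sin(a),y/r*np.sin(a),np.cos(a)])
def fplane(c,u,v,z):
    o,d=fray(c,u,v); return o+d*(z-o[2])/d[2]
def wring(c,z=.083):
    k=max(cv2.findContours(omask(c),0,1)[0],key=cv2.contourArea)[:,0]
    p=np.array([fplane(c,u,v,z)[:2] for u,v in k],np.float32)
    return cv2.minEnclosingCircle(p)
E
python3 - <<'E'
from h import *
c=np.load("wrist1.npy",allow_pickle=True).item()
print(c["fovy"],c["cx"],c["cy"],wring(c))
ce=np.array(wring(c)[0]);m=fplane(c,285,296,.083)[:2]-ce;print("mark ang",np.degrees(np.arctan2(m[1],m[0])))
q=[0,.115,.9934,0];s=np.array([.5457,.2143,.2308])
C=np.array([.588,.167]);
print(totool(q,np.array([*(C+[-.04,0]),.11])-s)/.04, totool(q,[1,0,0]))
E
```

```text
65.70646984690485 317.1629492990064 241.60541281963967 ((0.5905362963676453, 0.16502715647220612), 0.048197079449892044)
mark ang 25.120590804971712
[-0.32614067 -1.1380882   3.02      ] [-0.97355181  0.22846634  0.        ]
```

Call:
move_arm(rows=[{"xyz":[-0.089,-0.289,0],"angular":[0,0,0]},{"xyz":[-0.089,-0.289,0],"angular":[0,0,0]},{"xyz":[-0.089,-0.289,0.5],"angular":[0,0,0]},{"xyz":[-0.089,-0.289,0.6],"angular":[0,0,0]},{"xyz":[0,0,0.6],"angular":[0,0,0]},{"xyz":[0,0,0.6],"angular":[0,0,0]},{"xyz":[0,0,0.5],"angular":[0,0,0]},{"xyz":[0,0,0.4],"angular":[0,0,0]},{"xyz":[0,0,0],"angular":[0,0,0]},{"xyz":[0,0,0],"angular":[0,0,0]}])

```text
time: 2.65
tool_pos: [0.5475, 0.168, 0.103]
tcp_rot: [-0.001, 0.112, 0.994, -0.0]
wrist_force: [0.8, 0.3, -0.0]
gripper_width: -0.0
grasp_force: 0.0
```

Call:
move_arm(rows=[{"xyz":[0,0,0.1],"angular":[0,0,0]},{"xyz":[0,0,0.1],"angular":[0,0,0]},{"xyz":[0,0,0],"angular":[0,0,0]},{"xyz":[0,0,0],"angular":[0,0,0]}])

```text
time: 2.98
tool_pos: [0.5485, 0.1687, 0.0958]
tcp_rot: [0.0, 0.113, 0.994, 0.0]
wrist_force: [-0.2, 0.3, 0.7]
gripper_width: 0.003
grasp_force: 0.0
```

Call:
move_arm(rows=[{"xyz":[0,0,0.1],"angular":[0,0,0]},{"xyz":[0,0,0.05],"angular":[0,0,0]},{"xyz":[0,0,0.03],"angular":[0,0,0]},{"xyz":[0,0,0],"angular":[0,0,0]},{"xyz":[0,0,0],"angular":[0,0,0]}])

```text
time: 3.4
tool_pos: [0.5482, 0.1685, 0.088]
tcp_rot: [-0.0, 0.113, 0.994, -0.0]
wrist_force: [-0.2, 0.2, 0.9]
gripper_width: -0.0
grasp_force: 0.0
```

Call:
move_arm(rows=[{"xyz":[0,0,0.025],"angular":[0,0,0]},{"xyz":[0,0,0],"angular":[0,0,0]},{"xyz":[0,0,0],"angular":[0,0,0]}])

```text
time: 3.65
tool_pos: [0.5485, 0.1686, 0.0876]
tcp_rot: [0.0, 0.113, 0.994, 0.0]
wrist_force: [-1.1, -0.6, 4.0]
gripper_width: 0.004
grasp_force: 1.9
```

Call:
move_arm(rows=[{"xyz":[0,0,0.02],"angular":[0,0,0]},{"xyz":[0,0,0],"angular":[0,0,0]},{"xyz":[0,0,0],"angular":[0,0,0]}])

```text
time: 3.9
tool_pos: [0.5485, 0.1686, 0.0874]
tcp_rot: [0.0, 0.113, 0.994, 0.0]
wrist_force: [-3.0, -1.2, 8.8]
gripper_width: 0.002
grasp_force: 4.3
```

Run:
```python
from h import *
q=[0,.1128,.9936,0]
a=np.radians(177+9*np.arange(41))
P=np.c_[np.cos(a),np.sin(a),0*a]
d=totool(q,np.diff(P,axis=0))
for k in range(4):print([[round(float(v),3) for v in r[:2]] for r in d[10*k:10*k+10]])
```

```text
[[-0.039, -0.152], [-0.062, -0.144], [-0.084, -0.132], [-0.104, -0.118], [-0.121, -0.1], [-0.135, -0.08], [-0.146, -0.058], [-0.153, -0.034], [-0.157, -0.01], [-0.156, 0.015]]
[[-0.152, 0.039], [-0.144, 0.062], [-0.132, 0.084], [-0.118, 0.104], [-0.1, 0.121], [-0.08, 0.135], [-0.058, 0.146], [-0.034, 0.153], [-0.01, 0.157], [0.015, 0.156]]
[[0.039, 0.152], [0.062, 0.144], [0.084, 0.132], [0.104, 0.118], [0.121, 0.1], [0.135, 0.08], [0.146, 0.058], [0.153, 0.034], [0.157, 0.01], [0.156, -0.015]]
[[0.152, -0.039], [0.144, -0.062], [0.132, -0.084], [0.118, -0.104], [0.1, -0.121], [0.08, -0.135], [0.058, -0.146], [0.034, -0.153], [0.01, -0.157], [-0.015, -0.156]]
```

Call:
move_arm(rows=[{"xyz":[-0.039,-0.152,0],"angular":[0,0,0]},{"xyz":[-0.062,-0.144,0],"angular":[0,0,0]},{"xyz":[-0.084,-0.132,0],"angular":[0,0,0]},{"xyz":[-0.104,-0.118,0],"angular":[0,0,0]},{"xyz":[-0.121,-0.1,0],"angular":[0,0,0]},{"xyz":[-0.135,-0.08,0],"angular":[0,0,0]},{"xyz":[-0.146,-0.058,0],"angular":[0,0,0]},{"xyz":[-0.153,-0.034,0],"angular":[0,0,0]},{"xyz":[-0.157,-0.01,0],"angular":[0,0,0]},{"xyz":[-0.156,0.015,0],"angular":[0,0,0]}])

```text
time: 4.73
tool_pos: [0.5868, 0.1272, 0.0875]
tcp_rot: [0.0, 0.113, 0.994, 0.001]
wrist_force: [-1.9, 1.5, 7.3]
gripper_width: -0.001
grasp_force: 3.8
```

```bash
cat > look.py <<'E'
import sys,cv2
from plant import observe,capture
n=sys.argv[1];s=observe();print(s["time"],s["tool_pos"],s["wrist_force"])
w=capture("wrist")["pixels"][:,:,::-1];c=capture("scene")["pixels"][200:290,300:420,::-1]
cv2.imwrite(f"pics/{n}.png",cv2.hconcat([w[150:450,150:500],cv2.resize(c,(400,300),interpolation=2)]))
E
python3 look.py q1
```

```text
4.7333 [0.58675306 0.12718682 0.08746953] [-1.85058568  1.48820418  7.28152749]
```

View pics/q1.png

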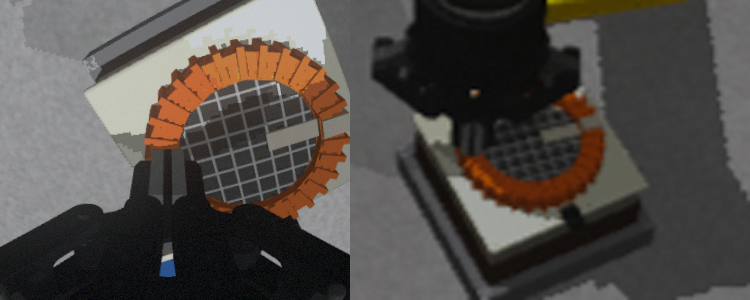

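The strip now points right and slightly up in the scene crop, at about (595,125). It was at the tab (570,215) before, so the ring has followed by about 90°. I'll continue.

Call:
move_arm(rows=[{"xyz":[-0.152,0.039,0],"angular":[0,0,0]},{"xyz":[-0.144,0.062,0],"angular":[0,0,0]},{"xyz":[-0.132,0.084,0],"angular":[0,0,0]},{"xyz":[-0.118,0.104,0],"angular":[0,0,0]},{"xyz":[-0.1,0.121,0],"angular":[0,0,0]},{"xyz":[-0.08,0.135,0],"angular":[0,0,0]},{"xyz":[-0.058,0.146,0],"angular":[0,0,0]},{"xyz":[-0.034,0.153,0],"angular":[0,0,0]},{"xyz":[-0.01,0.157,0],"angular":[0,0,0]},{"xyz":[0.015,0.156,0],"angular":[0,0,0]}])

```text
time: 5.67
tool_pos: [0.6295, 0.1632, 0.0875]
tcp_rot: [0.001, 0.113, 0.994, -0.0]
wrist_force: [-0.5, -2.9, 6.2]
gripper_width: 0.0
grasp_force: 3.2
```

Call:
move_arm(rows=[{"xyz":[0.039,0.152,0],"angular":[0,0,0]},{"xyz":[0.062,0.144,0],"angular":[0,0,0]},{"xyz":[0.084,0.132,0],"angular":[0,0,0]},{"xyz":[0.104,0.118,0],"angular":[0,0,0]},{"xyz":[0.121,0.1,0],"angular":[0,0,0]},{"xyz":[0.135,0.08,0],"angular":[0,0,0]},{"xyz":[0.146,0.058,0],"angular":[0,0,0]},{"xyz":[0.153,0.034,0],"angular":[0,0,0]},{"xyz":[0.157,0.01,0],"angular":[0,0,0]},{"xyz":[0.156,-0.015,0],"angular":[0,0,0]}])

```text
time: 6.5
tool_pos: [0.592, 0.2068, 0.0875]
tcp_rot: [0.002, 0.113, 0.994, 0.001]
wrist_force: [2.3, 0.4, 5.7]
gripper_width: 0.002
grasp_force: 2.7
```

Call:
move_arm(rows=[{"xyz":[0.152,-0.039,0],"angular":[0,0,0]},{"xyz":[0.144,-0.062,0],"angular":[0,0,0]},{"xyz":[0.132,-0.084,0],"angular":[0,0,0]},{"xyz":[0.118,-0.104,0],"angular":[0,0,0]},{"xyz":[0.1,-0.121,0],"angular":[0,0,0]},{"xyz":[0.08,-0.135,0],"angular":[0,0,0]},{"xyz":[0.058,-0.146,0],"angular":[0,0,0]},{"xyz":[0.034,-0.153,0],"angular":[0,0,0]},{"xyz":[0.01,-0.157,0],"angular":[0,0,0]},{"xyz":[-0.015,-0.156,0],"angular":[0,0,0]}])

```text
time: 7.33
tool_pos: [0.5488, 0.1706, 0.0875]
tcp_rot: [0.001, 0.112, 0.994, 0.002]
wrist_force: [-0.2, 2.9, 7.4]
gripper_width: 0.004
grasp_force: 3.4
```

```bash
python3 look.py q4
```

```text
7.3333 [0.54883345 0.17059732 0.08747554] [-0.18750626  2.90105888  7.35966369]
```

View pics/q4.png

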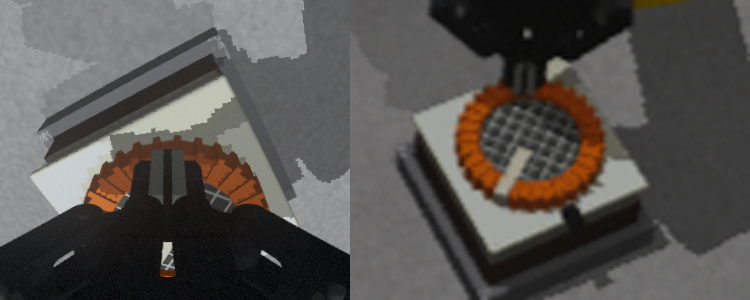

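The mark in the scene crop is at about (503,195) and the tab is at (571,215). The ring is about 55° short of one turn because of slip, so I'll go round again and then look.

Call:
move_arm(rows=[{"xyz":[-0.039,-0.152,0],"angular":[0,0,0]},{"xyz":[-0.062,-0.144,0],"angular":[0,0,0]},{"xyz":[-0.084,-0.132,0],"angular":[0,0,0]},{"xyz":[-0.104,-0.118,0],"angular":[0,0,0]},{"xyz":[-0.121,-0.1,0],"angular":[0,0,0]},{"xyz":[-0.135,-0.08,0],"angular":[0,0,0]},{"xyz":[-0.146,-0.058,0],"angular":[0,0,0]},{"xyz":[-0.153,-0.034,0],"angular":[0,0,0]},{"xyz":[-0.157,-0.01,0],"angular":[0,0,0]},{"xyz":[-0.156,0.015,0],"angular":[0,0,0]}])

```text
time: 8.27
tool_pos: [0.5861, 0.1271, 0.0874]
tcp_rot: [-0.0, 0.113, 0.994, 0.001]
wrist_force: [-2.9, 0.5, 9.7]
gripper_width: -0.001
grasp_force: 4.7
```

Call:
move_arm(rows=[{"xyz":[-0.152,0.039,0],"angular":[0,0,0]},{"xyz":[-0.144,0.062,0],"angular":[0,0,0]},{"xyz":[-0.132,0.084,0],"angular":[0,0,0]},{"xyz":[-0.118,0.104,0],"angular":[0,0,0]},{"xyz":[-0.1,0.121,0],"angular":[0,0,0]},{"xyz":[-0.08,0.135,0],"angular":[0,0,0]},{"xyz":[-0.058,0.146,0],"angular":[0,0,0]},{"xyz":[-0.034,0.153,0],"angular":[0,0,0]},{"xyz":[-0.01,0.157,0],"angular":[0,0,0]},{"xyz":[0.015,0.156,0],"angular":[0,0,0]}])

```text
time: 9.1
tool_pos: [0.6292, 0.1635, 0.0875]
tcp_rot: [0.001, 0.113, 0.994, -0.0]
wrist_force: [-0.2, -1.8, 7.0]
gripper_width: -0.0
grasp_force: 3.7
```

Call:
move_arm(rows=[{"xyz":[0.039,0.152,0],"angular":[0,0,0]},{"xyz":[0.062,0.144,0],"angular":[0,0,0]},{"xyz":[0.084,0.132,0],"angular":[0,0,0]},{"xyz":[0.104,0.118,0],"angular":[0,0,0]},{"xyz":[0.121,0.1,0],"angular":[0,0,0]},{"xyz":[0.135,0.08,0],"angular":[0,0,0]},{"xyz":[0.146,0.058,0],"angular":[0,0,0]},{"xyz":[0.153,0.034,0],"angular":[0,0,0]},{"xyz":[0.157,0.01,0],"angular":[0,0,0]},{"xyz":[0.156,-0.015,0],"angular":[0,0,0]}])

```text
time: 9.93
tool_pos: [0.592, 0.2071, 0.0875]
tcp_rot: [0.002, 0.113, 0.994, 0.001]
wrist_force: [1.1, -0.5, 5.4]
gripper_width: 0.001
grasp_force: 2.6
```

Call:
move_arm(rows=[{"xyz":[0.152,-0.039,0],"angular":[0,0,0]},{"xyz":[0.144,-0.062,0],"angular":[0,0,0]},{"xyz":[0.132,-0.084,0],"angular":[0,0,0]},{"xyz":[0.118,-0.104,0],"angular":[0,0,0]},{"xyz":[0.1,-0.121,0],"angular":[0,0,0]},{"xyz":[0.08,-0.135,0],"angular":[0,0,0]},{"xyz":[0.058,-0.146,0],"angular":[0,0,0]},{"xyz":[0.034,-0.153,0],"angular":[0,0,0]},{"xyz":[0.01,-0.157,0],"angular":[0,0,0]},{"xyz":[-0.015,-0.156,0],"angular":[0,0,0]}])

```text
time: 10.77
tool_pos: [0.5487, 0.1707, 0.0875]
tcp_rot: [0.001, 0.112, 0.994, 0.002]
wrist_force: [-1.3, 1.3, 7.3]
gripper_width: -0.002
grasp_force: 3.5
```

```bash
python3 look.py q8
```

```text
10.7667 [0.54868158 0.17069757 0.08747284] [-1.34237712  1.32056541  7.30312136]
```

View pics/q8.png

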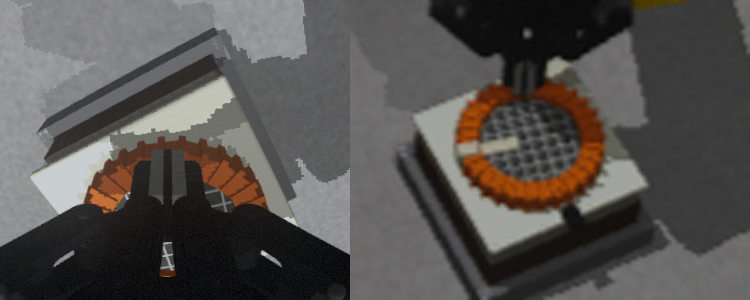

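The mark in the scene crop is now at left, at about (468,150), roughly 115° short of the tab. The second turn gave about 300° for 360° of fingertip travel, so I'll do about 126° more and then look.

Call:
move_arm(rows=[{"xyz":[-0.039,-0.152,0],"angular":[0,0,0]},{"xyz":[-0.062,-0.144,0],"angular":[0,0,0]},{"xyz":[-0.084,-0.132,0],"angular":[0,0,0]},{"xyz":[-0.104,-0.118,0],"angular":[0,0,0]},{"xyz":[-0.121,-0.1,0],"angular":[0,0,0]},{"xyz":[-0.135,-0.08,0],"angular":[0,0,0]},{"xyz":[-0.146,-0.058,0],"angular":[0,0,0]},{"xyz":[-0.153,-0.034,0],"angular":[0,0,0]},{"xyz":[-0.157,-0.01,0],"angular":[0,0,0]},{"xyz":[-0.156,0.015,0],"angular":[0,0,0]}])

```text
time: 11.7
tool_pos: [0.5861, 0.1269, 0.0874]
tcp_rot: [-0.0, 0.113, 0.994, 0.001]
wrist_force: [-2.2, 0.3, 10.0]
gripper_width: -0.003
grasp_force: 4.8
```

Call:
move_arm(rows=[{"xyz":[-0.152,0.039,0],"angular":[0,0,0]},{"xyz":[-0.144,0.062,0],"angular":[0,0,0]},{"xyz":[-0.132,0.084,0],"angular":[0,0,0]},{"xyz":[-0.118,0.104,0],"angular":[0,0,0]},{"xyz":[0,0,0],"angular":[0,0,0]}])

```text
time: 12.12
tool_pos: [0.6115, 0.1337, 0.0875]
tcp_rot: [0.001, 0.112, 0.994, 0.001]
wrist_force: [-0.1, 0.0, 7.2]
gripper_width: -0.001
grasp_force: 3.7
```

```bash
python3 look.py q9
```

```text
12.1167 [0.61147804 0.13373367 0.08747515] [-0.06110269  0.02246766  7.19921679]
```

View pics/q9.png

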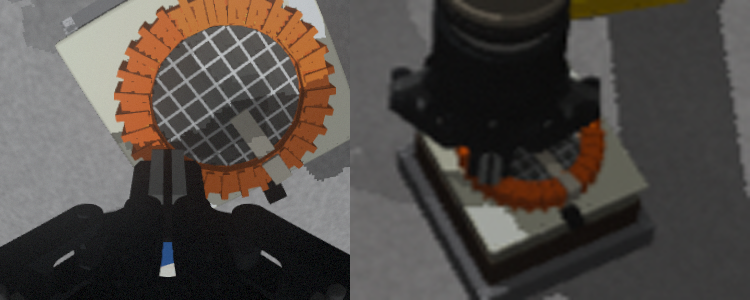

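The wrist crop shows the white strip running from (245,125) to (270,170), pointing at the black tab at (275,192). The mark is aligned within about 10°, so I'll lift off straight up.

Call:
move_arm(rows=[{"xyz":[0,0,-0.1],"angular":[0,0,0]},{"xyz":[0,0,-0.3],"angular":[0,0,0]},{"xyz":[0,0,-0.6],"angular":[0,0,0]},{"xyz":[0,0,-0.6],"angular":[0,0,0]},{"xyz":[0,0,-0.6],"angular":[0,0,0]},{"xyz":[0,0,-0.6],"angular":[0,0,0]},{"xyz":[0,0,-0.3],"angular":[0,0,0]},{"xyz":[0.5,-0.1,0],"angular":[0,0,0]},{"xyz":[0.5,-0.1,0],"angular":[0,0,0]},{"xyz":[0,0,0],"angular":[0,0,0]}])

```text
time: 13.05
tool_pos: [0.5653, 0.1343, 0.2099]
tcp_rot: [-0.002, 0.112, 0.994, 0.0]
wrist_force: [-1.2, 0.0, -0.4]
gripper_width: 0.001
grasp_force: 0.0
```

```bash
python3 look.py end
```

```text
13.05 [0.56527251 0.13427917 0.2098882 ] [-1.21694466  0.04810624 -0.4074264 ]
```

View pics/end.png

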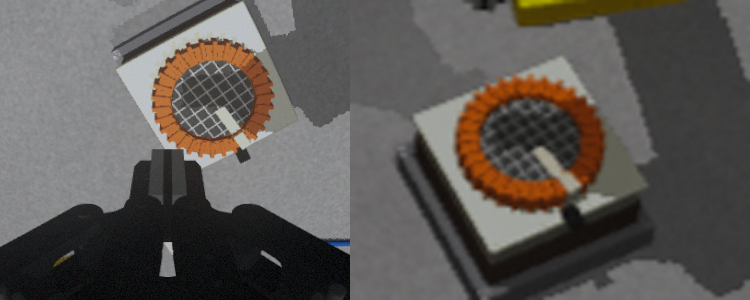

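The white mark at (573,188) in the scene crop lines up with the black tab at (571,215). The tub is still seated in its cradle and the arm is clear, so I'm handing in.

```bash
python3 -c "from plant import hand_in;print(hand_in())"
```

```text
the job is handed in; nothing more can be done
None
```

I rolled the orange ring two full turns anticlockwise with the white mark back at the black tab (by eye within about 10°, going by the pictures), left the tub in its cradle with the arm clear, and handed the job in at about 13 s; no verdict came back.

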